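# Try the winged jar caps, tighten the loose ones and shelve the tray

## Robot

A 6-joint arm with a two-finger parallel gripper is mounted at the origin on the work surface. World frame = base frame: x ahead of the robot, y to its left, z up, the work surface at z = 0. Lengths are in m, angles in rad, forces in N, time in s.
With the tool pointing down it reaches from about 0.425 to 0.95 m from the base axis. Payload 3.5 kg.
Tool frame: the origin (TCP) lies between the finger pads; the fingertips stand 22 mm ahead of it and the grasp point (between the pads) lies 3 mm ahead of it; z points along the fingers, y is the line along which they close (so a half turn about z gives the same grasp; the last joint's range is limited). The gripper opens to 85 mm and grips with 20 to 120 N. Pads are 22 mm wide; open, the fingers measure 114 mm over their backs; the gripper's body (76 mm by 85 mm) begins 54 mm behind the grasp point. The pads swing forward as they close: fully open they stand 13 mm farther back than shut.
Start: joints at [-1.327, 0.286, 1.577, -0, 1.279, -0.15], TCP at [0.259, -0.623, 0.253] pointing down, gripper open.
Joint ranges: [-2.77, 2.77], [-0.9, 2.22], [0.21, 2.48], [-1.53, 4.67], [0.24, 2.81], [-2.84, 2.84]. Speed limits (rad/s): [2.79, 2.79, 3.14, 3.14, 3.14, 3.14].

## Interface

Orientations are given as a unit quaternion [x, y, z, w].
In Python, from cell import ctrl gives the robot as it stands.
- The arm moves only by the shell command python3 -m jog 'ROWS' [FORCE]. ROWS is JSON, a list of rows, each an object of numbers: "claw": the gripper command: -1 is shut, 1 is fully open, values between are in proportion; "x", "y", "z": the shift along the tool's x, y, z normalised to -1 to 1, where 1 is 200 mm; "yaw": the turn about the tool's z normalised to -1 to 1, where 1 is 360 degrees. In form: [{"claw": .., "x": .., "y": .., "z": .., "yaw": ..}, ...]. A call has 1 to 8 rows; each row shifts and turns the commanded pose from where the row before left it, along the tool's axes as they then stand; what a row does not reach is not made up. A row lasts 1/10 s, in which the tool goes at most 50 mm and 8.59 degrees, less where a joint would pass 70% of its speed; a pose out of reach is approached as far as the arm can. A call with a number of a shift or a turn outside -1 to 1 is refused whole. A call with a gripper value outside its range is refused whole. The fingers move at their own pace and stop on an object; FORCE is the grip in N (left out, the last holds). Time passes only in rows, so rows that do not move let the fingers close. It gives the time, the measured TCP pose, the force, the opening and the grip force at its end, in the units of the state.
- ctrl.get_obs(): the state, without advancing time (a new reading comes with each control period).
- ctrl.grab_frame(name): name is "side" or "top"; returns the picture (384x512x3 uint8, red, green, blue); there is no depth.
- ctrl.camera_model(name): a dict with "fov_y" (degrees; the focal length in pixels is half the picture's height over the tangent of half this angle, whatever the lens; pixels are square), "cx", "cy" (the principal point, pixels), "k1" (the pictures are not rectified: a ray, as slopes to the right and down, at radius r is drawn at 1 + k1 r^2 times it, then the intrinsics apply), "rvec" (rotation vector, rad) and "tvec" (3), from world to camera coordinates, as OpenCV has them. Camera axes: x right, y down, z forward; pixel columns grow to the right and rows downward; lengths in m; the calibration is good to about 2 mm. A picture is of the moment at which its call begins. camera_model takes no time and is no camera call.
- ctrl.hand_in(): hands the job in; it is judged then, once.
Trained networks look in the newest picture that a camera, given by its name, has taken for a name from the list of things; names that differ only in an ending like _2 or _b are one class to them, and where a whole thing is asked for, a point or a joint stands for the part that bears it (a point fixed in the world has none). Each returns a list of dicts, best first, with "confidence" (0 to 1); they miss things now and then, are a little off and sometimes report something else, mostly with a low value. They report only what shows in the picture. A call takes as long as a camera call. They do not tell look-alikes from the thing itself.
- ctrl.find_in(camera, query): "rect" ([centre column, centre row, width, height] in pixels, round what is visible of it).
- ctrl.pinpoint(camera, query): "at" ([column, row] in pixels: a listed point, or the origin of a listed thing).
The state is a dict: "clock": time; "joint_pos": joint angles; "qvel": joint speeds; "tau": joint torques, N m; "tool_pos": TCP position; "eef_rot": TCP orientation; "wrist_force": force on the tool from outside, world axes, zero at the start; "wrist_torque": the same for the moment, N m; "gripper_width": finger opening in m; "finger_force": force on a finger pad.
Only numpy, scipy, OpenCV 4.12 (cv2) and the standard library are available. Lean on these libraries where they do the work, as an engineer would, in place of code of your own. Each camera call takes 0.05 s, during which the arm holds its last target. There are 200 camera calls.

## Task

Try the winged screw cap of each of the three amber jars and turn any loose one clockwise until it stops tight, while the jar tray is still standing out on the vanity top. Then slide the tray, with the jars upright in it, fully home into the lowest tier of the clear acrylic rack, against the back stop, and leave everything else where it is.

Things in the scene. Friction and masses are not known exactly. Their poses are not given: they have to be found in the camera images.
- rack: fixed clear acrylic rack of three stepped tiers. Origin: on the vanity top, where the tray's origin lies when the tray is fully home in the lowest tier; x points into that bay, z up. Back stop at x = +56 mm. Behind it the second tier is 70 mm high (x = 56 to 134 mm) and the third 140 mm (x = 134 to 204 mm), 290 mm wide
- bay_mouth (a point): middle of the mouth of the rack's lowest tier, a bay at vanity level, open above and at its -x side; axes as the rack. Point: on the vanity top, 35 mm before the rack's origin. Side rails 40 mm high, 270 mm apart inside, start 35 mm farther in; before them flared guides widen the mouth to about 335 mm here, 40 mm high
- tray: loose clear acrylic tray, 110 mm in x, 254 mm in y, about 0.35 kg, with the jars about 0.9 kg. Origin: centre of its underside; x points towards the rack's bay, z up. Slides on the vanity top with friction of roughly 0.5 to 0.75. It may start off-centre and askew to the bay
- lip (a point): middle of the top outer edge of the tray's upright lip, which runs along its whole -x edge: 8 mm thick, 35 mm high, outer face 55 mm before the tray's origin. Push here. Axes as the tray
- pocket (a point): floor centre (4 mm above the vanity) of the middle one of the tray's three square pockets, 20 mm ahead of the tray's origin; the others lie 92 mm to either side along y. Each is 62 mm square with walls to 42 mm above the vanity, and holds one jar with 1 mm of play, which cannot turn in it. Between pockets and lip an open trough 32 mm wide. Axes as the tray
- dispenser: steel pump dispenser, 66 mm across, 162 mm tall, with a spout reaching 55 mm out along its y, origin centre of underside; leave alone
- tumbler: glass tumbler, 72 mm across, 100 mm tall, origin centre of underside; leave alone
- soap: soap bar on a wooden dish, 75 x 105 x 34 mm, origin centre of underside; leave alone
- toothbrush: bamboo toothbrush lying flat, 185 mm along its x, 18 mm high, origin centre of underside; leave alone
- comb: pink comb lying on the rack's second tier, 150 mm along its y; leave alone
- glassjar: round glass jar, 60 mm across, 65 mm tall, on the rack's second tier; leave alone
- tweezers: folded steel tweezers, 95 mm long, lying in the tray's trough; they ride along in the tray
- wing_a (a point): centre of the wing bar of the screw cap of an amber glass jar, 60 mm square, 72 mm tall to the underside of its bamboo cap. Cap: disc 50 mm across, 14 mm high; on it stands an upright bar (the wings) 56 mm long, 9 mm thick, 16 mm high, centred. Point: on the cap's axis at half the bar's height (8 mm above the disc). x along the bar, z up; turns with the cap
- cap_a (a joint): how far this cap is unscrewed (rad): 0 = tight at its hard stop, bar along the tray's x axis (square across the row of jars); grows anticlockwise seen from above. Turns with friction of 0.05 N m (2.3 N at 22 mm from the axis), stays where left; a jar rocks a little when pushed. Any cap may start tight, slightly loose or very loose (up to 1.3)
- wing_b (a point): centre of the wing bar of the screw cap of an amber glass jar, 60 mm square, 72 mm tall to the underside of its bamboo cap. Cap: disc 50 mm across, 14 mm high; on it stands an upright bar (the wings) 56 mm long, 9 mm thick, 16 mm high, centred. Point: on the cap's axis at half the bar's height (8 mm above the disc). x along the bar, z up; turns with the cap
- cap_b (a joint): how far this cap is unscrewed (rad): 0 = tight at its hard stop, bar along the tray's x axis (square across the row of jars); grows anticlockwise seen from above. Turns with friction of 0.05 N m (2.3 N at 22 mm from the axis), stays where left; a jar rocks a little when pushed. Any cap may start tight, slightly loose or very loose (up to 1.3)
- wing_c (a point): centre of the wing bar of the screw cap of an amber glass jar, 60 mm square, 52 mm tall to the underside of its bamboo cap. Cap: disc 50 mm across, 14 mm high; on it stands an upright bar (the wings) 56 mm long, 9 mm thick, 16 mm high, centred. Point: on the cap's axis at half the bar's height (8 mm above the disc). x along the bar, z up; turns with the cap
- cap_c (a joint): how far this cap is unscrewed (rad): 0 = tight at its hard stop, bar along the tray's x axis (square across the row of jars); grows anticlockwise seen from above. Turns with friction of 0.05 N m (2.3 N at 22 mm from the axis), stays where left; a jar rocks a little when pushed. Any cap may start tight, slightly loose or very loose (up to 1.3)
Not all that is in view belongs to the job. Leave any turquoise or yellow look-alike of the part that bears wing_a alone.

How it is judged:
By the outcome, as a careful person would: the job done as asked, in the order asked, and still so for the second after the job is handed in, with the robot touching nothing.
It also fails if it takes over 64 s, if anything falls off the work surface, if the arm or the gripper's body presses on something with over 40 N, if the wrist force passes 120 N, or if a joint passes its speed limit or range.

## Working session

There is one attempt and no reset: what is moved stays moved. The work goes in short steps, Python scripts to look and compute and a shell command to move; the robot and the scene stay as the last step left them, time stands still between calls to the robot, and variables do not carry over. Pictures are saved under pics/ and viewed, at most 10 in all, crops included, and the job is handed in when it is done.

```bash
mkdir -p pics; cat > h.py <<'E'
import numpy as np, cv2
from cell import ctrl
from scipy.spatial.transform import Rotation as R
def cam(n):
    m=ctrl.camera_model(n); f=192/np.tan(np.radians(m['fov_y']/2))
    return m,f,R.from_rotvec(np.array(m['rvec']).ravel()).as_matrix(),np.array(m['tvec']).ravel()
def ray(n,px):
    m,f,Rm,t=cam(n); d=np.array([(px[0]-m['cx'])/f,(px[1]-m['cy'])/f]); u=d.copy()
    for _ in range(20): u=d/(1+m['k1']*(u@u))
    return -Rm.T@t, Rm.T@np.array([u[0],u[1],1])
def onz(n,px,z):
    o,d=ray(n,px); return o+d*(z-o[2])/d[2]
def proj(n,P):
    m,f,Rm,t=cam(n); c=Rm@np.array(P)+t; u=c[:2]/c[2]; u=u*(1+m['k1']*(u@u)); return u*f+[m['cx'],m['cy']]
E
python3 - <<'E'
from h import *
for n in("top","side"):
    im=ctrl.grab_frame(n); cv2.imwrite(f"pics/{n}0.png",im[:,:,::-1])
    print(n,cam(n)[0]); o,d=ray(n,(256,192)); print(o,d)
    for q,z in(("wing_a",.098),("wing_c",.078),("pocket",.004),("lip",.035),("bay_mouth",0),("rack",0),("tray",0)):
        for r in ctrl.pinpoint(n,q)[:5]: print(q,np.round(r['at'],1),round(r['confidence'],2),onz(n,r['at'],z).round(4)[:2])
print(ctrl.get_obs())
E
```

```text
top {'fov_y': 54.64903109555912, 'cx': 254.6289695928108, 'cy': 185.39786834791067, 'k1': -0.12417761515484531, 'rvec': array([ 2.16614608, -2.16536144,  0.09065894]), 'tvec': array([-0.00669823,  0.58498634,  1.1125383 ])}
[ 0.4749971  -0.02122161  1.16358186] [ 0.07873822  0.00923235 -0.99701773]
wing_a [310.8 266.1] 0.83 [ 0.3478 -0.1672]
wing_a [368.9 207.1] 0.78 [ 0.5151 -0.3377]
wing_a [282.1 213.4] 0.68 [ 0.4977 -0.0861]
wing_a [323.2 148.2] 0.66 [ 0.6873 -0.2074]
wing_a [218.3 207. ] 0.62 [0.5159 0.0969]
wing_c [310.8 266.1] 0.83 [ 0.3455 -0.17  ]
wing_c [368.9 207.1] 0.78 [ 0.5159 -0.3436]
wing_c [282.1 213.4] 0.68 [ 0.4981 -0.0873]
wing_c [323.2 148.2] 0.66 [ 0.6912 -0.2109]
wing_c [218.3 207. ] 0.62 [0.5167 0.0992]
pocket [244.3 210.1] 0.82 [0.51  0.026]
pocket [216.9 206.9] 0.29 [0.5198 0.1118]
lip [250.1 234.3] 0.7 [0.436 0.007]
bay_mouth [142.3 254.4] 0.64 [0.3693 0.3478]
tray [249.4 216.2] 0.92 [0.491  0.0101]
side {'fov_y': 54.95758968465594, 'cx': 252.44648580725863, 'cy': 190.58053872830476, 'k1': -0.10045391386688868, 'rvec': array([ 0.84544307, -2.47306638,  1.158
[... 760 characters left out ...]
ray([-1.32701088e+00,  2.86273029e-01,  1.57665932e+00, -8.51418983e-06,
        1.27859547e+00, -1.50000656e-01]), 'qvel': array([-9.34258220e-04,  3.18609404e-04,  9.14914178e-04,  5.80893060e-04,
        9.56335958e-05,  1.37007282e-05]), 'tau': array([ 4.23794700e-05, -4.05913639e+01, -2.92919022e+01, -1.80009461e-04,
        4.33181476e-04,  4.22385668e-06]), 'tool_pos': array([ 0.25901501, -0.62333014,  0.25336493]), 'eef_rot': array([ 9.80678861e-01,  1.95624564e-01, -2.55284388e-06,  3.25683459e-05]), 'wrist_force': array([-0.41916831, -1.58841041,  0.85172799]), 'wrist_torque': array([-0.00431338,  0.05039547,  0.04797023]), 'finger_force': 0.0, 'gripper_width': 0.08555368690189379}
```

```bash
python3 - <<'E'
import cv2
a=cv2.imread("pics/top0.png"); cv2.imwrite("pics/top0c.png",cv2.resize(a[120:270,170:370],None,fx=4,fy=4,interpolation=cv2.INTER_CUBIC))
b=cv2.imread("pics/side0.png"); cv2.imwrite("pics/side0c.png",cv2.resize(b[110:260,180:380],None,fx=4,fy=4,interpolation=cv2.INTER_CUBIC))
E
```

```text
(no output)
```

View pics/top0.png

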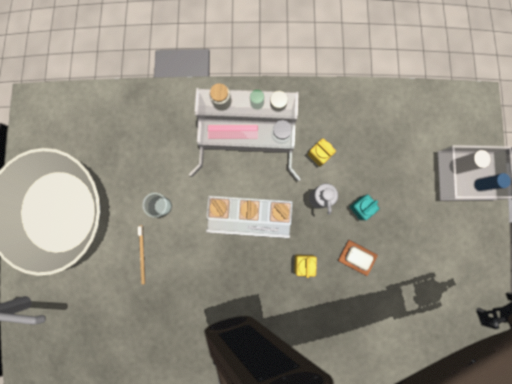

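View pics/top0c.png

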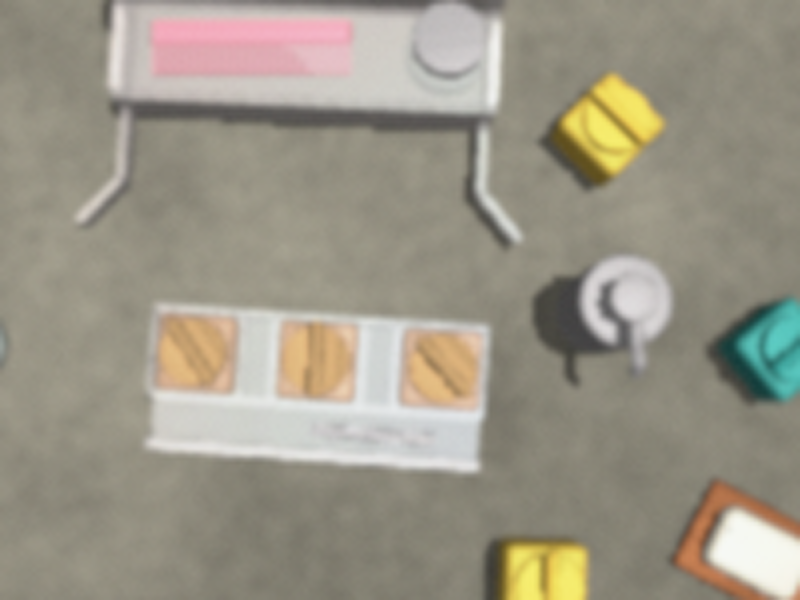

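View pics/side0c.png

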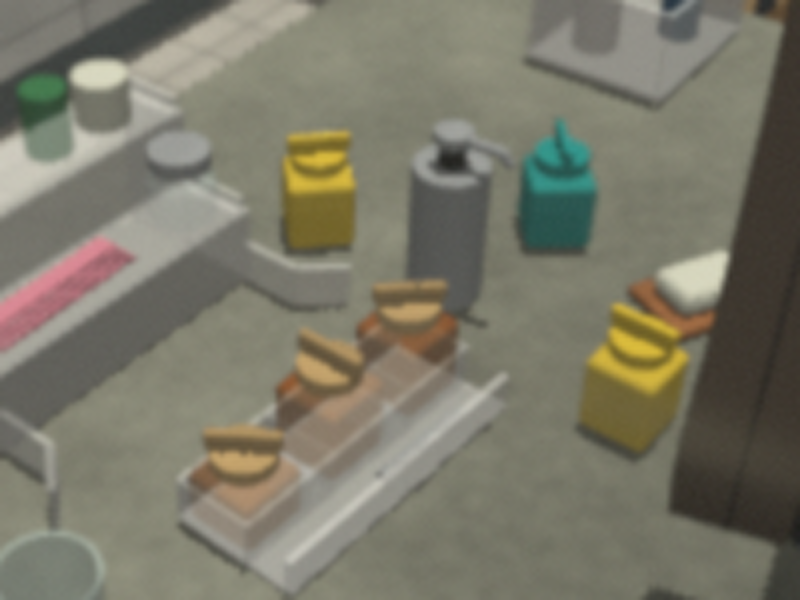

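Top view: the three amber jars sit in the tray. The left cap, at (218,208), and the right cap, at (280,212), are clearly turned, both leaning "\". The middle cap at (249,209) is nearly square. The side view suggests the left jar is the short one (c). The yellow and turquoise jars are decoys. Next I'll measure tray, bar and rack angles.

```bash
python3 - <<'E'
from h import *
from scipy.optimize import least_squares
c=lambda x,y:np.array([x/4+170,y/4+120])-0.375
def line(a,b,z,nm):
    A=onz("top",c(*a),z);B=onz("top",c(*b),z);d=B-A
    print(nm,A[:2].round(4),B[:2].round(4),"len",np.linalg.norm(d).round(4),"xdir yaw",np.degrees(np.arctan2(-d[1],d[0])-np.pi/2).round(2) if 0 else np.degrees(np.arctan2(d[1],d[0])).round(2))
line((157,305),(490,326),.042,"tray back wall")
line((148,445),(478,470),.035,"lip outer")
line((113,103),(493,113),.07,"tier2 front")
line((122,180),(476,190),.04,"rail starts")
line((78,220),(520,240),.04,"guide ends")
# bar angles by dark edge/gradient: structure tensor in disc crops
im=ctrl.grab_frame("top"); g=cv2.cvtColor(im,cv2.COLOR_RGB2GRAY); 
g=cv2.resize(g,None,fx=4,fy=4,interpolation=cv2.INTER_CUBIC).astype(float)
gx=cv2.Sobel(g,-1,1,0);gy=cv2.Sobel(g,-1,0,1)
for n,(u,v) in dict(left=(195,351),mid=(316,359),right=(442,364)).items():
    U,V=u+680,v+480;yy,xx=np.mgrid[V-26:V+27,U-26:U+27];m=(xx-U)**2+(yy-V)**2<26**2
    a=gx[V-26:V+27,U-26:U+27][m];b=gy[V-26:V+27,U-26:U+27][m]
    th=.5*np.arctan2(2*(a*b).sum(),(a*a-b*b).sum())  # normal dir
    print(n,"bar angle ccw from image vertical",np.degrees(-th).round(1))
    z=.106 if n!="left" else .086
    A=onz("top",c(u,v),z);B=onz("top",c(u-40*np.sin(-th),v-40*np.cos(th)),z);d=B-A;print(A[:2].round(4),"world yaw",np.degrees(np.arctan2(d[1],d[0])).round(1))
for q,z in (("tray",.0),("wing_b",.098),):
  for r in ctrl.pinpoint("top","wing_b"): print(np.round(r['at'],1),r['confidence'],onz("top",r['at'],.098)[:2].round(4))
  break
for p in ((249,374),(199,372)): pass
E
```

```text
tray back wall [0.5517 0.1322] [ 0.5359 -0.12  ] len 0.2527 xdir yaw -93.6
lip outer [0.4458 0.1389] [ 0.4275 -0.1108] len 0.2504 xdir yaw -94.2
tier2 front [0.7019 0.1638] [ 0.6936 -0.1213] len 0.2852 xdir yaw -91.67
rail starts [0.648  0.1608] [ 0.6399 -0.1104] len 0.2713 xdir yaw -91.71
guide ends [0.6171 0.1942] [ 0.6015 -0.1436] len 0.3382 xdir yaw -92.65
left bar angle ccw from image vertical 33.5
[0.5153 0.098 ] world yaw 34.0
mid bar angle ccw from image vertical -4.0
[0.5089 0.0095] world yaw -3.8
right bar angle ccw from image vertical 40.6
[ 0.5054 -0.08  ] world yaw 40.5
[370.8 205. ] 0.79 [ 0.5212 -0.3434]
[282.9 212.1] 0.75 [ 0.5014 -0.0884]
[323.  146.7] 0.75 [ 0.6917 -0.2069]
[248.6 206.6] 0.67 [0.5172 0.0098]
[219.9 205.6] 0.64 [0.5199 0.0924]
[309.2 266.7] 0.54 [ 0.3462 -0.1626]
```

```bash
cat >> h.py <<'E'
def pose():
    o=ctrl.get_obs(); M=R.from_quat(o['eef_rot']).as_matrix(); return o,np.array(o['tool_pos']),M
def go(target,yawdeg=None):
    o,p,M=pose(); d=M.T@(np.array(target)-p); y=np.degrees(np.arctan2(M[1,0],M[0,0]))
    print("clock",o['clock'],"tool shift/0.2:",(d/.2).round(3),"mm",(d*1000).round(1),"yaw now",y.round(1))
    if yawdeg is not None:
        t=(y-yawdeg+90)%180-90; print("yaw total/360:",round(t/360,4),"rows",np.ceil(abs(t)/8.59))
E
python3 -c "
from h import *
go((.504,-.083,.253),40.5)"
```

```text
clock 0.9 tool shift/0.2: [ 2.168e+00 -2.025e+00  2.000e-03] mm [ 4.335e+02 -4.050e+02  3.000e-01] yaw now 22.6
yaw total/360: -0.0498 rows 3.0
```

```bash
python3 -m jog '[{"claw":0,"x":0.18,"y":-0.168},{"claw":0,"x":0.18,"y":-0.168},{"claw":0,"x":0.18,"y":-0.168},{"claw":0,"x":0.18,"y":-0.168},{"claw":0,"x":0.18,"y":-0.168},{"claw":0,"x":0.18,"y":-0.168},{"claw":0,"x":0.18,"y":-0.168},{"claw":0,"x":0.18,"y":-0.168}]' 20; python3 -c "
from h import *
go((.504,-.083,.2),40.5)"
```

```text
clock 0.9 tool shift/0.2: [ 2.168 -2.025  0.267] mm [ 433.5 -405.    53.3] yaw now 22.6
yaw total/360: -0.0498 rows 3.0$[0]: bad value
```

```bash
python3 -m jog '[{"claw":0,"x":0.18,"y":-0.168,"z":0,"yaw":0},{"claw":0,"x":0.18,"y":-0.168,"z":0,"yaw":0},{"claw":0,"x":0.18,"y":-0.168,"z":0,"yaw":0},{"claw":0,"x":0.18,"y":-0.168,"z":0,"yaw":0},{"claw":0,"x":0.18,"y":-0.168,"z":0,"yaw":0},{"claw":0,"x":0.18,"y":-0.168,"z":0,"yaw":0},{"claw":0,"x":0.18,"y":-0.168,"z":0,"yaw":0},{"claw":0,"x":0.18,"y":-0.168,"z":0,"yaw":0}]' 20; python3 -c "
from h import *
go((.504,-.083,.2),40.5)"
```

```text
clock: 1.7
tool_pos: [0.4223, -0.2628, 0.2537]
eef_rot: [0.981, 0.195, 0.0, 0.0]
wrist_force: [0.7, -0.2, -0.9]
gripper_width: 0.0428
finger_force: 0.0
clock 1.7 tool shift/0.2: [ 0.722 -0.674  0.268] mm [ 144.3 -134.8   53.6] yaw now 22.5
yaw total/360: -0.0499 rows 3.0
```

```bash
python3 -m jog '[{"claw":0,"x":0.18,"y":-0.168,"z":0.05,"yaw":0},{"claw":0,"x":0.18,"y":-0.168,"z":0.05,"yaw":0},{"claw":0,"x":0.18,"y":-0.168,"z":0.05,"yaw":0},{"claw":0,"x":0.18,"y":-0.168,"z":0.05,"yaw":0},{"claw":0,"x":0,"y":0,"z":0.1,"yaw":-0.0166},{"claw":0,"x":0,"y":0,"z":0.1,"yaw":-0.0166},{"claw":0,"x":0,"y":0,"z":0.05,"yaw":-0.0166},{"claw":0,"x":0,"y":0,"z":0,"yaw":0}]' 20; python3 - <<'E'
from h import *
go((.504,-.083,.115),40.5)
for n in("side","top"):
    im=ctrl.grab_frame(n); cv2.imwrite(f"pics/{n}1.png",im[:,:,::-1])
a=cv2.imread("pics/side1.png");b=cv2.imread("pics/top1.png")
a=cv2.resize(a[120:270,200:330],None,fx=4,fy=4);b=cv2.resize(b[170:250,200:310],None,fx=3,fy=3)
o=np.zeros((600,800,3),np.uint8);o[:600,:520]=a;o[:240,520:800]=b[:,:280];cv2.imwrite("pics/m1.png",o)
E
```

```text
clock: 2.5
tool_pos: [0.5017, -0.0854, 0.1617]
eef_rot: [0.938, 0.346, -0.001, -0.001]
wrist_force: [-0.4, -0.0, 0.1]
gripper_width: 0.0426
finger_force: 0.0
clock 2.5 tool shift/0.2: [ 0.017 -0.001  0.233] mm [ 3.4 -0.2 46.7] yaw now 40.5
yaw total/360: 0.0 rows 1.0
```

View pics/m1.png

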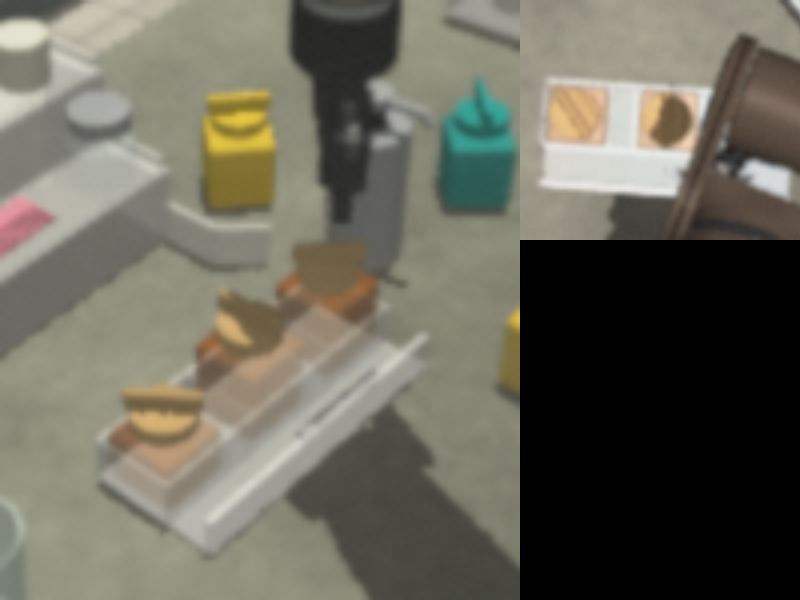

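The tool is above the right jar's bar. In the side crop the fingers are at (340,200) and the bar at (330,260). I'm descending and gripping.

```bash
python3 -m jog '[{"claw":0,"x":0.005,"y":0,"z":0.12,"yaw":0},{"claw":0,"x":0,"y":0,"z":0.11,"yaw":0},{"claw":-1,"x":0,"y":0,"z":0,"yaw":0},{"claw":-1,"x":0,"y":0,"z":0,"yaw":0},{"claw":-1,"x":0,"y":0,"z":0,"yaw":0},{"claw":-1,"x":0,"y":0,"z":0,"yaw":0}]' 25; python3 -c "
from h import *
print(ctrl.get_obs()['wrist_torque'])"
```

```text
clock: 3.2
tool_pos: [0.5039, -0.0853, 0.1189]
eef_rot: [0.938, 0.346, 0.0, -0.0]
wrist_force: [-1.9, 1.3, 2.4]
gripper_width: 0.0083
finger_force: 26.5
[0.41135332 0.4463721  0.00541923]
```

```bash
python3 -m jog '[{"claw":-1,"x":0,"y":0,"z":0,"yaw":0.018},{"claw":-1,"x":0,"y":0,"z":0,"yaw":0.018},{"claw":-1,"x":0,"y":0,"z":0,"yaw":0.018},{"claw":-1,"x":0,"y":0,"z":0,"yaw":0.018},{"claw":-1,"x":0,"y":0,"z":0,"yaw":0.018},{"claw":-1,"x":0,"y":0,"z":0,"yaw":0.01},{"claw":-1,"x":0,"y":0,"z":0,"yaw":0}]'; python3 -c "
from h import *
go((.504,-.083,.115),-4);o=ctrl.get_obs();print(o['wrist_torque'],o['wrist_force'])"
python3 -m jog '[{"claw":-1,"x":0,"y":0,"z":0,"yaw":0.008},{"claw":-1,"x":0,"y":0,"z":0,"yaw":0}]'; python3 -c "
from h import *
go((.504,-.083,.115),-4);o=ctrl.get_obs();print(o['wrist_torque'],o['wrist_force'])"
```

```text
clock: 3.9
tool_pos: [0.5033, -0.0845, 0.1189]
eef_rot: [0.999, 0.038, -0.001, -0.001]
wrist_force: [-4.0, 4.7, 4.8]
gripper_width: 0.0084
finger_force: 26.6
clock 3.9 tool shift/0.2: [ 0.004 -0.007  0.019] mm [ 0.8 -1.4  3.9] yaw now 4.4
yaw total/360: 0.0233 rows 1.0
[ 0.79019381  0.86352207 -0.01611532] [-3.95033512  4.6561123   4.84152273]
clock: 4.1
tool_pos: [0.5033, -0.0844, 0.1189]
eef_rot: [1.0, 0.013, -0.001, -0.001]
wrist_force: [-4.2, 3.9, 4.1]
gripper_width: 0.0084
finger_force: 26.6
clock 4.1 tool shift/0.2: [ 0.004 -0.007  0.019] mm [ 0.8 -1.4  3.9] yaw now 1.5
yaw total/360: 0.0154 rows 1.0
[ 0.85342402  0.8380804  -0.01576361] [-4.20178823  3.94823495  4.07039158]
```

```bash
cat > t.py <<'E'
from h import *
o,p,M=pose(); print("yaw",np.degrees(np.arctan2(M[1,0],M[0,0])).round(2),"p",p.round(4),"T",np.round(o['wrist_torque'],3),"F",np.round(o['wrist_force'],1),"j6",round(o['joint_pos'][5],4),"tau6",round(o['tau'][5],3))
E
python3 -m jog '[{"claw":-1,"x":0,"y":0,"z":0,"yaw":0.01},{"claw":-1,"x":0,"y":0,"z":0,"yaw":0}]' >/dev/null; python3 t.py
python3 -m jog '[{"claw":-1,"x":0,"y":0,"z":0,"yaw":0.006},{"claw":-1,"x":0,"y":0,"z":0,"yaw":0}]' >/dev/null; python3 t.py
python3 -m jog '[{"claw":-1,"x":0,"y":0,"z":0,"yaw":0.005},{"claw":-1,"x":0,"y":0,"z":0,"yaw":0}]' >/dev/null; python3 t.py
```

```text
yaw -2.08 p [ 0.5033 -0.0843  0.1189] T [ 0.829  0.846 -0.023] F [-4.3  4.5  5.3] j6 1.2399 tau6 0.099
yaw -4.19 p [ 0.5033 -0.0843  0.1189] T [0.935 0.868 0.072] F [-2.8  5.7  6.8] j6 1.2769 tau6 0.144
yaw -5.89 p [ 0.503  -0.0842  0.1188] T [0.977 0.923 0.32 ] F [-4.5  5.   6. ] j6 1.307 tau6 0.438
```

The right cap stops hard near -4.2°, which is the tray's yaw, and torque rises to about 0.4 N·m, so it is tight. Releasing it and hopping to the middle cap.

```bash
python3 -m jog '[{"claw":0,"x":0,"y":0,"z":0,"yaw":0},{"claw":0,"x":0,"y":0,"z":0,"yaw":0},{"claw":0,"x":0,"y":0,"z":0,"yaw":0},{"claw":0,"x":0,"y":0,"z":-0.2,"yaw":-0.004},{"claw":0,"x":0.01,"y":-0.23,"z":0,"yaw":0},{"claw":0,"x":0.01,"y":-0.23,"z":0,"yaw":0},{"claw":0,"x":0,"y":0,"z":0,"yaw":0}]'; python3 -c "
from h import *
go((.510,.008,.117),-4)
for r in ctrl.pinpoint('side','wing_b')[:0]: pass
ctrl.grab_frame('side')
for r in ctrl.pinpoint('side','wing_b'): print(np.round(r['at'],1),round(r['confidence'],2),onz('side',r['at'],.098)[:2].round(4))
"; python3 t.py
```

```text
clock: 5.4
tool_pos: [0.5153, 0.0095, 0.1582]
eef_rot: [0.999, -0.037, 0.001, -0.0]
wrist_force: [-0.9, -0.9, -0.1]
gripper_width: 0.0425
finger_force: 0.0
clock 5.4 tool shift/0.2: [-0.026  0.01   0.206] mm [-5.3  1.9 41.2] yaw now -4.3
yaw total/360: -0.0007 rows 1.0
[241.6 220.9] 0.82 [0.4923 0.1188]
[282.  224.4] 0.68 [0.3991 0.0639]
[343.3 191.8] 0.58 [ 0.3322 -0.157 ]
[262.5 199. ] 0.57 [0.5014 0.0132]
[321.8 145.8] 0.48 [ 0.5062 -0.3358]
[279.4 183.8] 0.45 [ 0.5027 -0.0735]
yaw -4.48 p [0.515  0.0057 0.1576] T [ 0.02  -0.001 -0.013] F [-0.9 -0.6 -0. ] j6 1.4634 tau6 0.003
```

```bash
python3 -m jog '[{"claw":0,"x":-0.035,"y":-0.01,"z":0.1,"yaw":0},{"claw":0,"x":0,"y":0,"z":0.105,"yaw":0},{"claw":0,"x":0,"y":0,"z":0,"yaw":0},{"claw":-1,"x":0,"y":0,"z":0,"yaw":0},{"claw":-1,"x":0,"y":0,"z":0,"yaw":0},{"claw":-1,"x":0,"y":0,"z":0,"yaw":0},{"claw":-1,"x":0,"y":0,"z":0,"yaw":0}]' 25; python3 t.py
python3 -m jog '[{"claw":-1,"x":0,"y":0,"z":0,"yaw":0.005},{"claw":-1,"x":0,"y":0,"z":0,"yaw":0}]' >/dev/null; python3 t.py
```

```text
clock: 6.25
tool_pos: [0.509, 0.0084, 0.1177]
eef_rot: [0.999, -0.04, 0.001, -0.0]
wrist_force: [0.9, 1.4, 1.2]
gripper_width: 0.0084
finger_force: 27.3
yaw -4.53 p [0.509  0.0084 0.1177] T [ 0.243 -0.097  0.011] F [0.9 1.4 1.2] j6 1.4663 tau6 0.002
yaw -6.26 p [0.5092 0.0087 0.1177] T [ 0.428 -0.384  0.305] F [2.3 1.5 2.2] j6 1.4969 tau6 0.299
```

The middle cap resists straight away (0.3 N·m within 1.7°), so it was already tight. On to the short left jar.

```bash
python3 -m jog '[{"claw":0,"x":0,"y":0,"z":0,"yaw":0},{"claw":0,"x":0,"y":0,"z":0,"yaw":0},{"claw":0,"x":0,"y":0,"z":-0.2,"yaw":0},{"claw":0,"x":-0.008,"y":-0.228,"z":0,"yaw":0},{"claw":0,"x":-0.008,"y":-0.228,"z":0,"yaw":0},{"claw":0,"x":0,"y":0,"z":0,"yaw":-0.0222},{"claw":0,"x":0,"y":0,"z":0,"yaw":-0.0222},{"claw":0,"x":0,"y":0,"z":0,"yaw":-0.0222}]'
python3 -m jog '[{"claw":0,"x":0,"y":0,"z":0,"yaw":-0.0222},{"claw":0,"x":0,"y":0,"z":0,"yaw":-0.0222},{"claw":0,"x":0,"y":0,"z":0,"yaw":0}]'; python3 -c "
from h import *
go((.5155,.0985,.097),34)
im=ctrl.grab_frame('side');cv2.imwrite('pics/side2.png',cv2.resize(im[150:270,190:310,::-1],None,fx=4.5,fy=4.5))
for r in ctrl.pinpoint('side','wing_c'): print(np.round(r['at'],1),round(r['confidence'],2),onz('side',r['at'],.078)[:2].round(4))
"
```

```text
clock: 7.25
tool_pos: [0.5143, 0.0998, 0.1561]
eef_rot: [0.988, 0.157, -0.001, 0.0]
wrist_force: [-0.1, -0.5, 0.0]
gripper_width: 0.043
finger_force: 0.0
clock: 7.55
tool_pos: [0.5144, 0.0993, 0.1561]
eef_rot: [0.957, 0.289, -0.001, 0.0]
wrist_force: [-0.9, 0.4, -0.3]
gripper_width: 0.0429
finger_force: 0.0
clock 7.55 tool shift/0.2: [0.003 0.006 0.296] mm [ 0.5  1.3 59.1] yaw now 33.6
yaw total/360: -0.001 rows 1.0
[241.3 218.2] 0.7 [0.5131 0.0955]
[258.  147.1] 0.68 [ 0.6944 -0.2194]
[263.1 201. ] 0.57 [0.5083 0.0007]
[282.5 180.6] 0.5 [ 0.5178 -0.1136]
[344.3 193. ] 0.5 [ 0.3359 -0.1772]
[321.1 144.7] 0.44 [ 0.5255 -0.3693]
```

View pics/side2.png

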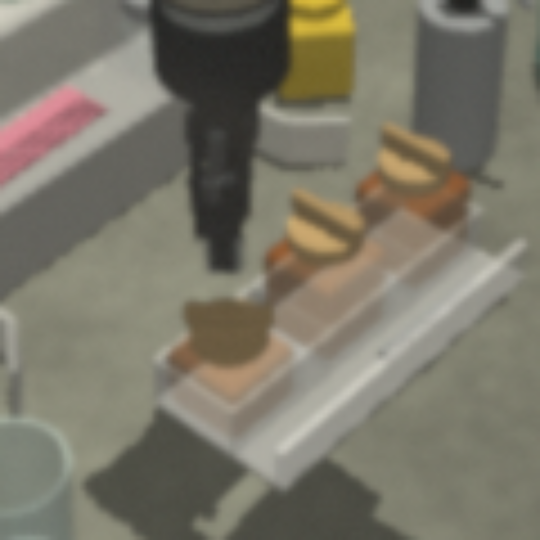

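In the picture the right and middle bars are parallel and square to the tray, and the gripper is over the short jar's bar at (228,315). Descending.

```bash
python3 -m jog '[{"claw":0,"x":0,"y":0,"z":0.15,"yaw":0},{"claw":0,"x":0,"y":0,"z":0.145,"yaw":0},{"claw":0,"x":0,"y":0,"z":0,"yaw":0},{"claw":-1,"x":0,"y":0,"z":0,"yaw":0},{"claw":-1,"x":0,"y":0,"z":0,"yaw":0},{"claw":-1,"x":0,"y":0,"z":0,"yaw":0},{"claw":-1,"x":0,"y":0,"z":0,"yaw":0}]' 25; python3 t.py
python3 -m jog '[{"claw":-1,"x":0,"y":0,"z":0,"yaw":0.018},{"claw":-1,"x":0,"y":0,"z":0,"yaw":0.018},{"claw":-1,"x":0,"y":0,"z":0,"yaw":0.018},{"claw":-1,"x":0,"y":0,"z":0,"yaw":0.018},{"claw":-1,"x":0,"y":0,"z":0,"yaw":0.018},{"claw":-1,"x":0,"y":0,"z":0,"yaw":0}]'; python3 t.py
python3 -m jog '[{"claw":-1,"x":0,"y":0,"z":0,"yaw":0.01},{"claw":-1,"x":0,"y":0,"z":0,"yaw":0}]' >/dev/null; python3 t.py
```

```text
clock: 8.35
tool_pos: [0.5156, 0.1, 0.099]
eef_rot: [0.957, 0.289, 0.001, -0.0]
wrist_force: [-1.8, 2.8, 3.2]
gripper_width: 0.0079
finger_force: 27.7
yaw 33.62 p [0.5156 0.1    0.099 ] T [0.457 0.258 0.034] F [-1.8  2.8  3.2] j6 0.9809 tau6 0.021
clock: 8.95
tool_pos: [0.5153, 0.1001, 0.0989]
eef_rot: [1.0, 0.011, 0.001, -0.0]
wrist_force: [-2.6, 3.2, 4.6]
gripper_width: 0.008
finger_force: 28.0
yaw 1.24 p [0.5153 0.1001 0.0989] T [0.549 0.455 0.005] F [-2.6  3.2  4.6] j6 1.5464 tau6 0.283
yaw -2.27 p [0.5153 0.1001 0.0988] T [ 0.659  0.427 -0.022] F [-0.9  2.2  5.7] j6 1.6075 tau6 0.106
```

```bash
python3 -m jog '[{"claw":-1,"x":0,"y":0,"z":0,"yaw":0.006},{"claw":-1,"x":0,"y":0,"z":0,"yaw":0}]' >/dev/null; python3 t.py
python3 -m jog '[{"claw":-1,"x":0,"y":0,"z":0,"yaw":0.005},{"claw":-1,"x":0,"y":0,"z":0,"yaw":0}]' >/dev/null; python3 t.py
```

```text
yaw -4.39 p [0.5154 0.1002 0.0988] T [0.718 0.435 0.046] F [-1.8  4.   5.7] j6 1.6444 tau6 0.142
yaw -6.08 p [0.5156 0.1001 0.0988] T [0.738 0.334 0.412] F [-1.2  4.7  4.3] j6 1.6746 tau6 0.449
```

All three caps are now tight; c turned about 38° before it stopped. Releasing it and moving behind the lip.

```bash
python3 -m jog '[{"claw":0,"x":0,"y":0,"z":0,"yaw":0},{"claw":0,"x":0,"y":0,"z":0,"yaw":0},{"claw":0,"x":0,"y":0,"z":-0.2,"yaw":0},{"claw":0,"x":0,"y":0,"z":-0.15,"yaw":0},{"claw":0.5,"x":-0.157,"y":0.162,"z":0,"yaw":0},{"claw":0.5,"x":-0.157,"y":0.162,"z":0,"yaw":0},{"claw":0.5,"x":-0.157,"y":0.162,"z":0,"yaw":0},{"claw":0.5,"x":0,"y":0,"z":0,"yaw":-0.005}]'; python3 -c "
from h import *
go((.41,.013,.034),-4)"; python3 t.py
```

```text
clock: 10.35
tool_pos: [0.4065, 0.0113, 0.1658]
eef_rot: [0.999, -0.04, -0.002, 0.001]
wrist_force: [0.0, -0.2, -0.1]
gripper_width: 0.0637
finger_force: 0.0
clock 10.35 tool shift/0.2: [ 0.019 -0.011  0.659] mm [  3.8  -2.2 131.7] yaw now -4.6
yaw total/360: -0.0017 rows 1.0
yaw -4.62 p [0.4065 0.0113 0.1658] T [ 0.004 -0.007 -0.009] F [ 0.  -0.2 -0.1] j6 1.4306 tau6 0.045
```

```bash
python3 -m jog '[{"claw":0.5,"x":0,"y":-0.01,"z":0.16,"yaw":0},{"claw":0.5,"x":0,"y":0,"z":0.16,"yaw":0},{"claw":0.5,"x":0,"y":0,"z":0.16,"yaw":0},{"claw":0.5,"x":0,"y":0,"z":0.16,"yaw":0},{"claw":0.5,"x":0,"y":0,"z":0,"yaw":0}]'; python3 -c "
from h import *
go((.41,.013,.034),-4);print(ctrl.get_obs()['joint_pos'])
for n in ('top','side'):
  im=ctrl.grab_frame(n);cv2.imwrite('pics/%s3.png'%n,cv2.resize(im[120:270,170:370,::-1],None,fx=2.6,fy=2.6))
a=cv2.imread('pics/top3.png');b=cv2.imread('pics/side3.png');cv2.imwrite('pics/m3.png',cv2.resize(np.hstack([a,b]),(800,300)))
"; python3 t.py
```

```text
clock: 10.85
tool_pos: [0.4066, 0.0156, 0.0354]
eef_rot: [0.999, -0.039, -0.005, -0.001]
wrist_force: [-0.4, -0.0, -0.1]
gripper_width: 0.0642
finger_force: 0.0
clock 10.85 tool shift/0.2: [0.018 0.011 0.007] mm [3.6 2.3 1.4] yaw now -4.5
yaw total/360: -0.0014 rows 1.0
[-2.11937863e-01  1.71749385e-02  2.34197814e+00 -9.00271632e-04
  7.92929502e-01  1.43789725e+00]
yaw -4.5 p [0.4104 0.015  0.0394] T [ 0.035 -0.032  0.028] F [0.3 0.  0.9] j6 1.4381 tau6 -0.002
```

View pics/m3.png

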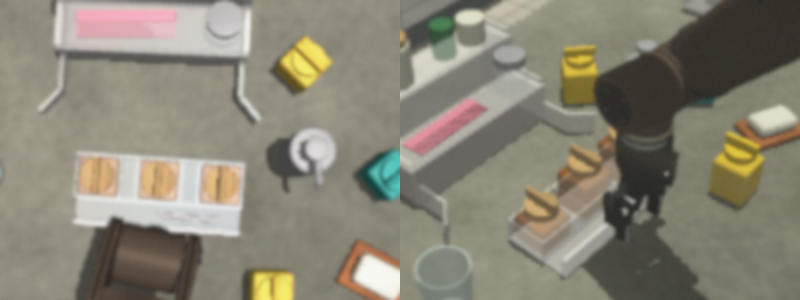

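Both fingers are behind the lip and all bars look square across the row. Lowering a little, turning the hand to the rack's yaw and starting the push.

```bash
python3 -m jog '[{"claw":0.5,"x":0,"y":0,"z":0.06,"yaw":-0.0078},{"claw":0.5,"x":0.03,"y":0,"z":0,"yaw":0},{"claw":0.5,"x":0.03,"y":0,"z":0,"yaw":0},{"claw":0.5,"x":0.03,"y":0,"z":0,"yaw":0},{"claw":0.5,"x":0.03,"y":0,"z":0,"yaw":0},{"claw":0.5,"x":0.03,"y":0,"z":0,"yaw":0},{"claw":0.5,"x":0,"y":0,"z":0,"yaw":0}]'; python3 t.py
cat > m.py <<'E'
from h import *
import sys
im=ctrl.grab_frame("top");ctrl_r=None
for q,z in(("tray",0),("pocket",.004),("wing_b",.098)):
    for r in ctrl.pinpoint("top",q)[:6]:
        P=onz("top",r['at'],z)
        if r['confidence']>.3 and -.2<P[1]<.2 and .4<P[0]: print(q,np.round(r['at'],1),round(r['confidence'],2),P[:2].round(4))
cv2.imwrite(sys.argv[1],cv2.resize(im[100:240,180:320,::-1],None,fx=4.2,fy=4.2,interpolation=cv2.INTER_CUBIC))
E
python3 m.py pics/p4.png
```

```text
clock: 11.65
tool_pos: [0.4401, 0.0144, 0.0282]
eef_rot: [1.0, -0.015, -0.002, -0.0]
wrist_force: [-5.1, -1.3, 2.4]
gripper_width: 0.0641
finger_force: 2.6
yaw -1.7 p [0.4401 0.0144 0.0282] T [-0.063  0.764  0.049] F [-5.1 -1.3  2.4] j6 1.403 tau6 0.007
tray [245.9 209. ] 0.96 [0.5135 0.0211]
pocket [246.7 206.8] 0.73 [0.5202 0.0185]
wing_b [248.4 200.8] 0.76 [0.5338 0.0104]
wing_b [218.1 201.5] 0.68 [0.5317 0.0977]
wing_b [282.3 205.2] 0.64 [ 0.5212 -0.0868]
```

View pics/p4.png

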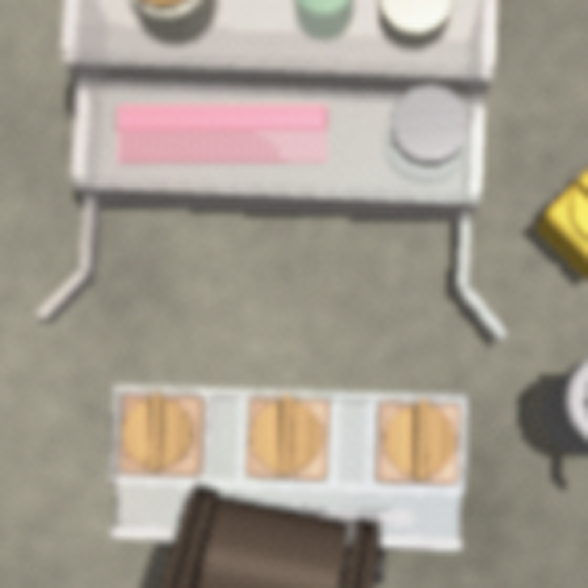

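The tray is now nearly parallel to the rack; its back wall runs from (115,386) to (466,398) in the crop. Working out the lateral offset left.

```bash
python3 - <<'E'
from h import *
c=lambda p:np.array([180+p[0]/4.2,100+p[1]/4.2])-.38
A,B=[onz("top",c(p),.042)[:2] for p in((115,387),(466,399))]
r1,r2=[onz("top",c(p),.04)[:2] for p in((90,268),(462,281))]
t1,t2=[onz("top",c(p),.07)[:2] for p in((77,190),(480,203))]
for n,a,b in(("tray",A,B),("rail",r1,r2),("tier",t1,t2)):
    d=b-a;print(n,a.round(4),b.round(4),"len",np.linalg.norm(d).round(4),"yaw",np.degrees(np.arctan2(d[1],d[0])+np.pi/2).round(2))
y=np.radians(-1.7);ax=np.array([np.cos(y),np.sin(y)]);ay=np.array([-np.sin(y),np.cos(y)])
print("lateral needed: rail",((r1+r2)/2-(A+B)/2)@ay,"tier",((t1+t2)/2-(A+B)/2)@ay,"ahead to stop",((t1+t2)/2-(A+B)/2)@ax)
E
```

```text
tray [0.5643 0.1381] [ 0.5556 -0.1154] len 0.2537 yaw -1.96
rail [0.6517 0.158 ] [ 0.6417 -0.1134] len 0.2716 yaw -2.1
tier [0.7035 0.1636] [ 0.6934 -0.1244] len 0.2881 yaw -2.01
lateral needed: rail 0.01351951937638082 tier 0.012401294041895843 ahead to stop 0.13821023381429687
```

```bash
python3 -m jog '[{"claw":0.5,"x":0.035,"y":-0.006,"z":0,"yaw":0.0004},{"claw":0.5,"x":0.035,"y":-0.006,"z":0,"yaw":0.0004},{"claw":0.5,"x":0.035,"y":-0.006,"z":0,"yaw":0},{"claw":0.5,"x":0.035,"y":-0.006,"z":0,"yaw":0},{"claw":0.5,"x":0.035,"y":-0.006,"z":0,"yaw":0},{"claw":0.5,"x":0.035,"y":-0.006,"z":0,"yaw":0},{"claw":0.5,"x":0.035,"y":-0.006,"z":0,"yaw":0},{"claw":0.5,"x":0.035,"y":-0.006,"z":0,"yaw":0}]'; python3 t.py
python3 m.py pics/p5.png
```

```text
clock: 12.65
tool_pos: [0.4951, 0.0222, 0.0278]
eef_rot: [1.0, -0.017, -0.004, 0.0]
wrist_force: [-8.8, -1.4, 4.1]
gripper_width: 0.0644
finger_force: 4.3
yaw -1.99 p [0.4951 0.0222 0.0278] T [-0.185  1.251 -0.109] F [-8.8 -1.4  4.1] j6 1.4468 tau6 -0.118
tray [245.9 193.4] 0.69 [0.5625 0.0213]
pocket [244.9 190. ] 0.66 [0.5729 0.0243]
pocket [243.  192.2] 0.32 [0.5659 0.0302]
wing_b [274.1 186.5] 0.76 [ 0.575  -0.0635]
wing_b [246.1 182.4] 0.6 [0.5869 0.0172]
wing_b [215. 182.] 0.58 [0.5881 0.1072]
```

View pics/p5.png

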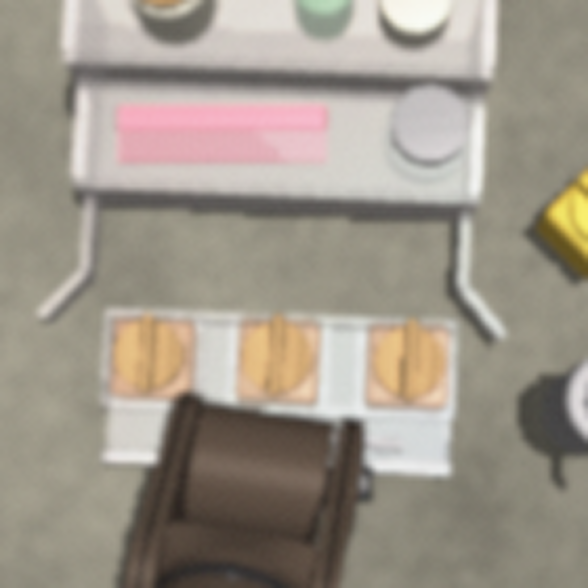

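The tray is at the mouth, its back wall running (103,311)–(458,323). It needs about 5 mm more to the left and about 81 mm ahead.

```bash
python3 -m jog '[{"claw":0.5,"x":0.035,"y":-0.006,"z":0,"yaw":0},{"claw":0.5,"x":0.035,"y":-0.006,"z":0,"yaw":0},{"claw":0.5,"x":0.035,"y":-0.006,"z":0,"yaw":0},{"claw":0.5,"x":0.035,"y":-0.006,"z":0,"yaw":0},{"claw":0.5,"x":0.035,"y":-0.004,"z":0,"yaw":0},{"claw":0.5,"x":0.035,"y":0,"z":0,"yaw":0},{"claw":0.5,"x":0.035,"y":0,"z":0,"yaw":0},{"claw":0.5,"x":0.035,"y":0,"z":0,"yaw":0}]'; python3 t.py
python3 m.py pics/p6.png
```

```text
clock: 13.65
tool_pos: [0.5511, 0.026, 0.0275]
eef_rot: [1.0, -0.017, -0.003, -0.0]
wrist_force: [-9.9, -0.1, 5.4]
gripper_width: 0.064
finger_force: 4.9
yaw -1.96 p [0.5511 0.026  0.0275] T [-0.029  1.403  0.034] F [-9.9 -0.1  5.4] j6 1.4689 tau6 -0.005
tray [245.8 172.7] 0.62 [0.628  0.0218]
pocket [242.2 170.1] 0.61 [0.6358 0.033 ]
wing_b [277.4 169.6] 0.73 [ 0.6241 -0.0732]
wing_b [212.6 164.8] 0.67 [0.6384 0.1148]
wing_b [247.9 163.5] 0.55 [0.642  0.0122]
```

View pics/p6.png

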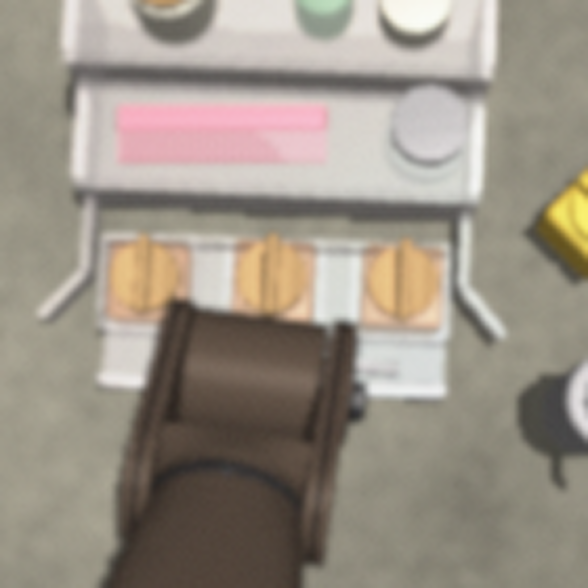

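The tray front is between the rails, with margin on both sides (front wall (100,236)–(452,246)), and about 25 mm remain.

```bash
python3 -m jog '[{"claw":0.5,"x":0.03,"y":0,"z":0,"yaw":0},{"claw":0.5,"x":0.03,"y":0,"z":0,"yaw":0},{"claw":0.5,"x":0.03,"y":0,"z":0,"yaw":0},{"claw":0.5,"x":0.01,"y":0,"z":0,"yaw":0},{"claw":0.5,"x":0.01,"y":0,"z":0,"yaw":0}]' >/dev/null; python3 t.py
python3 -m jog '[{"claw":0.5,"x":0.01,"y":0,"z":0,"yaw":0},{"claw":0.5,"x":0.005,"y":0,"z":0,"yaw":0},{"claw":0.5,"x":0,"y":0,"z":0,"yaw":0}]' >/dev/null; python3 t.py
```

```text
yaw -1.98 p [0.573  0.0252 0.0275] T [0.006 1.503 0.027] F [-11.4   0.2   6.8] j6 1.4729 tau6 -0.024
yaw -1.98 p [0.5764 0.025  0.0275] T [ 0.005  1.274 -0.026] F [-9.3  1.1  4.7] j6 1.4733 tau6 0.004
```

```bash
python3 -m jog '[{"claw":0.5,"x":0.005,"y":0,"z":0,"yaw":0},{"claw":0.5,"x":0,"y":0,"z":0,"yaw":0}]' >/dev/null; python3 t.py
```

```text
yaw -1.98 p [0.5769 0.0251 0.0275] T [ 0.01   1.441 -0.017] F [-11.    0.1   6.6] j6 1.4736 tau6 -0.028
```

```bash
python3 -m jog '[{"claw":0.5,"x":0.01,"y":0,"z":0,"yaw":0},{"claw":0.5,"x":0,"y":0,"z":0,"yaw":0}]' >/dev/null; python3 t.py; python3 -m jog '[{"claw":0.5,"x":0.006,"y":0,"z":0,"yaw":0},{"claw":0.5,"x":0,"y":0,"z":0,"yaw":0}]' >/dev/null; python3 t.py
```

```text
yaw -1.97 p [0.5769 0.0251 0.0275] T [-0.14   2.371 -0.059] F [-16.4   0.1  12.3] j6 1.4742 tau6 -0.09
yaw -1.96 p [0.577  0.0251 0.0275] T [-0.145  2.889 -0.083] F [-20.2  -0.5  15.8] j6 1.4745 tau6 -0.119
```

The force rises to 20 N with no more motion, so the tray is against the back stop. Backing off and checking.

```bash
python3 -m jog '[{"claw":0.5,"x":-0.03,"y":0,"z":0,"yaw":0},{"claw":0.5,"x":-0.1,"y":0,"z":0,"yaw":0},{"claw":0.5,"x":-0.15,"y":0,"z":-0.1,"yaw":0},{"claw":0.5,"x":-0.15,"y":0,"z":-0.2,"yaw":0},{"claw":0.5,"x":-0.1,"y":0,"z":-0.2,"yaw":0},{"claw":0.5,"x":0,"y":0,"z":-0.2,"yaw":0},{"claw":0.5,"x":0,"y":0,"z":0,"yaw":0}]'; python3 m.py pics/p7.png; python3 - <<'E'
from h import *
im=ctrl.grab_frame("side");a=cv2.resize(im[100:240,180:320,::-1],(400,400));b=cv2.resize(cv2.imread("pics/p7.png"),(400,400));cv2.imwrite("pics/m7.png",np.hstack([b,a]))
E
```

```text
clock: 15.95
tool_pos: [0.4814, 0.0277, 0.1754]
eef_rot: [1.0, -0.017, 0.009, 0.001]
wrist_force: [1.3, -0.5, 1.3]
gripper_width: 0.0645
finger_force: 0.0
tray [245.4 166.4] 0.97 [0.6481 0.0231]
tray [246.2 154.4] 0.32 [0.6866 0.0207]
pocket [240.7 162.4] 0.7 [0.6603 0.0379]
pocket [243.5 168.7] 0.54 [0.6402 0.029 ]
pocket [257.7 181.6] 0.5 [ 0.5993 -0.0158]
wing_b [243.6 155.2] 0.62 [0.6665 0.0248]
wing_b [214.2 155.8] 0.57 [0.6649 0.1105]
wing_b [278.9 156.1] 0.49 [ 0.6637 -0.0778]
```

View pics/m7.png

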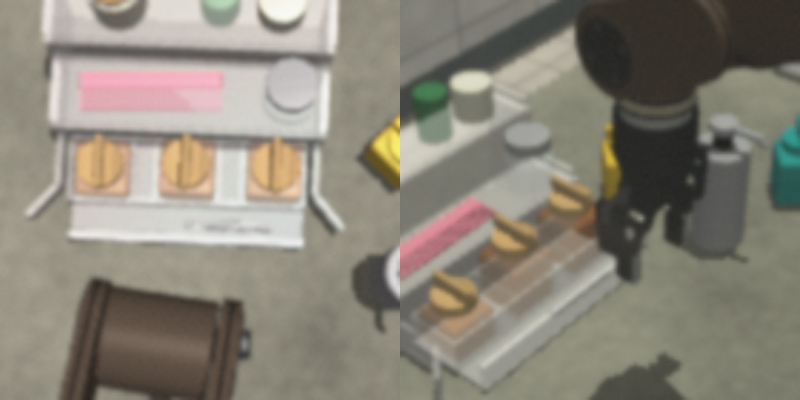

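The tray's far edge meets the second tier at row 137 of the left half. The jars are upright, the bars square, the tweezers in the trough and the gripper clear.

```bash
python3 -c "
from cell import ctrl
print(ctrl.hand_in())"
```

```text
the job is handed in; nothing more can be done
None
```

The two loose caps (one tall jar and the short one) are turned tight, the middle cap was already tight, and the tray is home against the back stop with its jars upright. I handed the job in at about 16 s.

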